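# Sort two spacer posts through the length gauge slots

## Task

After servicing the eye-examination microscope, sort the two brass spacer posts by length: drop each one through the gauge slot that matches it, the short post through the short slot and the long post through the long slot, so that each lies flat in the compartment below. Leave the black plastic post, the drop bottle and the trial lens where they are.

Things in the scene. Friction and masses are not known exactly. Their poses are not given: they have to be found in the camera images.
- short_post: square brass spacer post, 60 mm long overall, 14 x 14 mm in section with a round stud 8 mm thick and 6 mm long at each end, about 85 g, lying flat on the table. Origin at its middle (7 mm above the table), x along its length. It belongs in the box with the short slot.
- long_post: square brass spacer post, 100 mm long overall, 14 x 14 mm in section with a round stud 8 mm thick and 6 mm long at each end, about 150 g, lying flat on the table. Origin at its middle (7 mm above the table), x along its length. It belongs in the box with the long slot.
- short_box: box with the short slot, fixed: white walls, blue 5 mm top plate, 150 x 80 mm, plate top 45 mm above the table. Origin: centre of its underside; x along box and slot, z up. One central slot 82 mm long (x), 36 mm wide; below it one closed compartment, 140 x 70 mm inside, black floor 5 mm above the table: a post let through lies under the plate. The boxes differ only in the slot.
- long_box: box with the long slot, fixed: white walls, blue 5 mm top plate, 150 x 80 mm, plate top 45 mm above the table. Origin: centre of its underside; x along box and slot, z up. One central slot 122 mm long (x), 36 mm wide; below it one closed compartment, 140 x 70 mm inside, black floor 5 mm above the table: a post let through lies under the plate. 
- black_post: square black plastic spacer post, 80 mm long overall, 14 x 14 mm in section with a round stud 8 mm thick and 6 mm long at each end, about 20 g, lying flat on the table. Origin at its middle (7 mm above the table), x along its length. Not to be sorted; leave it.
- drop_bottle: small white eye-drop bottle with a green cap and paper band, 36 mm across and 65 mm tall, standing; origin at the centre of its underside, z up. Leave it.
- trial_lens: round trial lens in a red rim, 38 mm across and 6 mm thick, with a small red tab reaching 34 mm from the centre along x, lying flat; origin at the centre of its underside. Leave it.

How it is judged:
At the end, for the whole second after the job is handed in: The short brass post lies at rest in the compartment of the box with the short slot and the long brass post in that of the box with the long slot, each under the gauge plate with its middle inside the compartment's walls and less than 20 mm above the table (x of short_post in the frame of short_box between -0.07 and 0.07 m and y of short_post in the frame of short_box between -0.035 and 0.035 m and z of short_post in the frame of short_box below 0.02 m and linear speed of each of short_post, long_post below 0.02 m/s and x of long_post in the frame of long_box between -0.07 and 0.07 m and y of long_post in the frame of long_box between -0.035 and 0.035 m and z of long_post in the frame of long_box below 0.02 m); the robot touches nothing.
It fails at once if the black post is moved by more than 30 mm (distance of black_post from where it was at the start of the episode above 0.03 m).
It fails at once if the drop bottle is moved by more than 30 mm or tipped over (distance of drop_bottle from where it was at the start of the episode above 0.03 m or angle between drop_bottle's own z axis and vertical above 0.6 rad).
It fails at once if the trial lens is moved by more than 30 mm (distance of trial_lens from where it was at the start of the episode above 0.03 m).
It also fails if it takes over 69 s, if anything falls off the work surface, if the arm or the gripper's body presses on something with over 40 N, if the wrist force passes 120 N, or if a joint passes its speed limit or range.

## Robot

A 7-joint arm with a two-finger parallel gripper is mounted at the origin on the work surface. World frame = base frame: x ahead of the robot, y to its left, z up, the work surface at z = 0. Lengths are in m, angles in rad, forces in N, time in s.
With the tool pointing down it reaches from about 0.4 to 0.9 m from the base axis. Payload 5.5 kg.
Tool frame: the origin (TCP) lies on the centre line of the jaws, within the pads' length; the fingertips stand 8 mm ahead of it and the grasp point (between the pads) lies 11 mm behind it; x points along the fingers, y is the direction in which the jaws open and shut, and the axes are right-handed (so a half turn about x gives the same grasp; the last joint's range is limited). The gripper opens to 85 mm and grips with 20 to 120 N. Pads are 22 mm wide; open, the fingers measure 114 mm over their backs; the gripper's body (76 mm by 85 mm) begins 54 mm behind the grasp point. The pads swing forward as they close: fully open they stand 13 mm farther back than shut.
Start: joints at [1.494, 0.501, -0.427, 1.55, 0.221, 1.138, -0.21], TCP at [0.217, -0.613, 0.239] pointing down, gripper open.
Joint ranges: [-2.88, 2.88], [-0.31, 2.03], [-1.54, 1.56], [0.2, 2.42], [-1.41, 4.55], [0.19, 2.02], [-2.57, 2.57]. Speed limits (rad/s): [2.57, 2.57, 3.14, 3.14, 3.14, 3.14, 3.14].

## Interface

Orientations are given as a unit quaternion [w, x, y, z].
In Python, from workcell import monitor, cams, finish_job gives the robot as it stands.
- The arm moves only by the tool arm_command, never from a script. Its arguments are lists of equal length, an entry for each row: "grip": the gripper's target within -1 to 1 (shut at 1, half-way at 0, fully open at -1); "travel": the shift along the world's x, y, z in cm, a list of three; "turn": the turn about the world's z in degrees. A call has exactly 8 rows; each row shifts and turns the commanded pose from where the row before left it; what a row does not reach is not made up. A row lasts 1/10 s, in which the tool goes at most 50 mm and 8.59 degrees, less where a joint would pass 70% of its speed; a pose out of reach is approached as far as the arm can. A call with a gripper value outside its range is refused whole. The fingers move at their own pace and stop on an object; "force" is the grip in N (left out, the last holds). Time passes only in rows, so rows that do not move let the fingers close, or fill a call up. It gives the time, the measured TCP pose, the force and the opening at its end, in the units of the state.
- monitor.get_obs(): the state, without advancing time (a new reading comes with each control period).
- cams.snapshot(name): name is "scene" or "side" or "wrist"; returns (picture, depth): 400x640x3 uint8, red, green, blue; 400x640 float32, m along the optical axis (not along the pixel's ray), 0 where there is no reading.
- cams.camera_info(name): a dict with "mtx" (3x3 intrinsics, pixels), "R" (3x3) and "t" (3): a world point X has camera coordinates R X + t; the wrist camera has in their place "tool_from_camera" (4x4, takes a point from camera to tool coordinates, whose origin is the TCP and whose axes are the tool frame's). Camera axes: x right, y down, z forward; pixel columns grow to the right and rows downward; lengths in m; the calibration is good to about 2 mm. A picture is of the moment at which its call begins: read the wrist's pose just before it. camera_info takes no time and is no camera call.
- finish_job(): hands the job in, once; it reports no verdict.
The state is a dict: "t": time; "q": joint angles; "dq": joint speeds; "effort": joint torques, N m; "eef_pos": TCP position; "tool_rot": TCP orientation; "contact_force": force on the tool from outside, world axes, zero at the start; "torque": the same for the moment, N m; "width": finger opening in m.
Only numpy, scipy, OpenCV 4.12 (cv2) and the standard library are available. Lean on these libraries where they do the work, as an engineer would, in place of code of your own. Each camera call takes 0.05 s, during which the arm holds its last target.

## Working session

There is one attempt and no reset: what is moved stays moved. The work goes in short steps, Python scripts to look and compute and a tool call to move; the robot and the scene stay as the last step left them, time stands still between calls to the robot, and variables do not carry over. Pictures are saved under pics/ and viewed, and the job is handed in when it is done.

Besides the shell and the picture viewer there is one more tool, called after "Request:" as name([rows], argument=value, ...), one row to a line, values as JSON. arm_command: Moves the arm, as the interface text tells. Its arguments: {"type":"object","properties":{"grip":{"type":"array"},"travel":{"type":"array"},"turn":{"type":"array"},"force":{"type":"number"}},"required":["grip","travel","turn"]}

```bash
mkdir -p pics
cat > h.py <<'E'
import numpy as np,cv2
from workcell import monitor,cams,finish_job
def snap(n,tag):
    o=monitor.get_obs(); p,d=cams.snapshot(n)
    cv2.imwrite(f'pics/{tag}.png',p[:,:,::-1]); np.savez(f'pics/{tag}.npz',p=p,d=d,pos=o['eef_pos'],rot=o['tool_rot'])
    return o,p,d
E
python3 - <<'E'
from h import *
for n in ['scene','side','wrist']:
    o,p,d=snap(n,n+'0'); i=cams.camera_info(n); print(n,{k:np.round(v,4).tolist() for k,v in i.items()})
print(o)
E
```

```text
scene {'mtx': [[498.1686, 0.0, 310.3584], [0.0, 498.1686, 192.8848], [0.0, 0.0, 1.0]], 'R': [[0.3484, 0.9373, -0.0103], [0.7213, -0.2751, -0.6357], [-0.5986, 0.214, -0.7719]], 't': [-0.1955, -0.3987, 1.5876]}
side {'mtx': [[403.0375, 0.0, 318.8784], [0.0, 403.0375, 198.7562], [0.0, 0.0, 1.0]], 'R': [[0.9842, -0.177, 0.0106], [-0.0796, -0.4945, -0.8655], [0.1585, 0.851, -0.5007]], 't': [-0.5814, 0.0972, 0.822]}
wrist {'mtx': [[278.7459, 0.0, 319.0482], [0.0, 278.7459, 201.102], [0.0, 0.0, 1.0]], 'tool_from_camera': [[0.0004, -0.2843, 0.9587, -0.1346], [1.0, 0.002, 0.0002, -0.0009], [-0.002, 0.9587, 0.2843, -0.0717], [0.0, 0.0, 0.0, 1.0]]}
{'t': 0.1, 'q': array([ 1.49418143,  0.50175643, -0.42679742,  1.55134817,  0.22082173,
        1.13832395, -0.21031839]), 'dq': array([-0.00129838, -0.00192521,  0.00100402, -0.00309048,  0.00268368,
        0.00309015,  0.00040824]), 'effort': array([-1.09155351e-02, -5.70808554e+01, -5.83889320e+00, -2.81747586e+01,
        1.03918154e-02,  5.49782475e-03,  3.16614285e-05]), 'eef_pos': array([ 0.21639562, -0.61226465,  0.23835958]), 'tool_rot': array([-0.11895455, -0.69682762, -0.12019777,  0.69701763]), 'contact_force': array([ 0.44758029, -0.56050171, -0.03535454]), 'torque': array([-0.04572878,  0.00373383, -0.07176682]), 'width': 0.08525880552862924}
```

View pics/scene0.png

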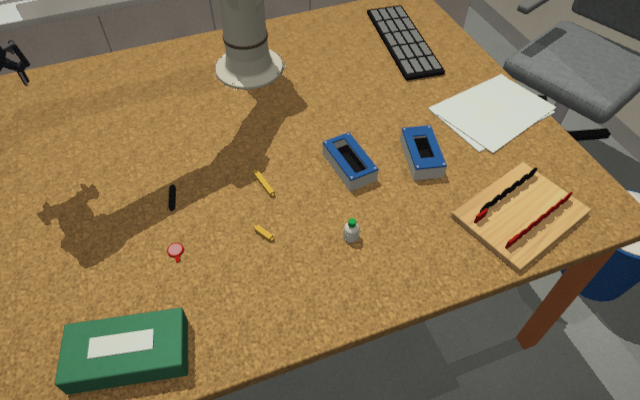

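View pics/side0.png

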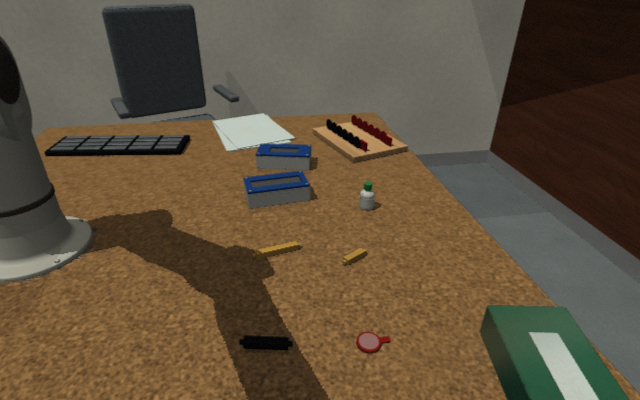

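View pics/wrist0.png

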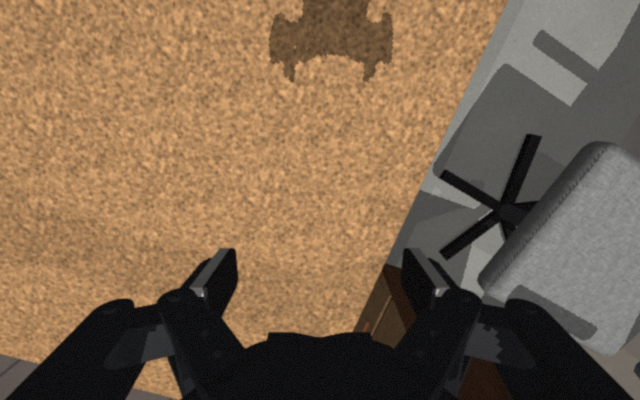

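Scene view: the long brass post is near (264,184), the short one near (264,233), and the boxes are at (350,160) and (423,150). The bottle is at (352,231), the lens at (176,251) and the black post at (172,197). I'll enlarge these areas next.

Run:
```python
import cv2
a=cv2.imread('pics/scene0.png');b=cv2.imread('pics/side0.png')
cv2.imwrite('pics/c1.png',cv2.resize(a[160:250,240:380],None,fx=5.7,fy=5.7,interpolation=cv2.INTER_CUBIC))
cv2.imwrite('pics/c2.png',cv2.resize(a[115:200,315:455],None,fx=5.7,fy=5.7,interpolation=cv2.INTER_CUBIC))
cv2.imwrite('pics/c3.png',cv2.resize(b[135:275,235:395],None,fx=4,fy=4,interpolation=cv2.INTER_CUBIC))
```

```text
(no output)
```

View pics/c1.png

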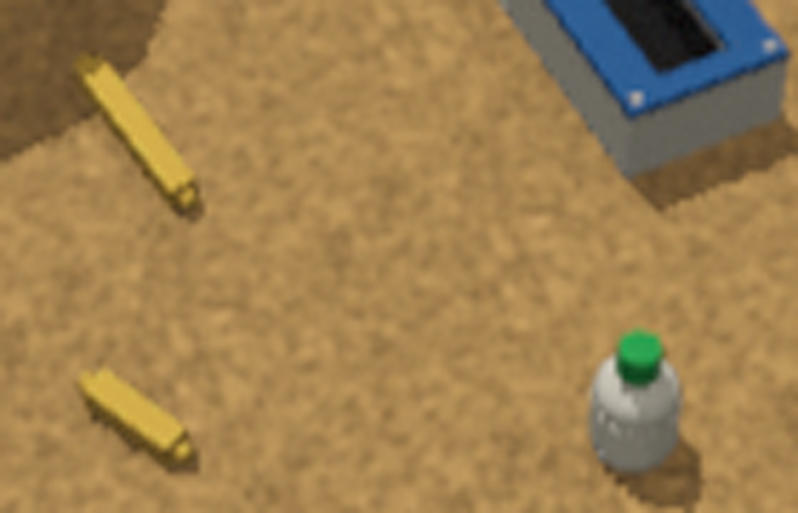

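View pics/c2.png

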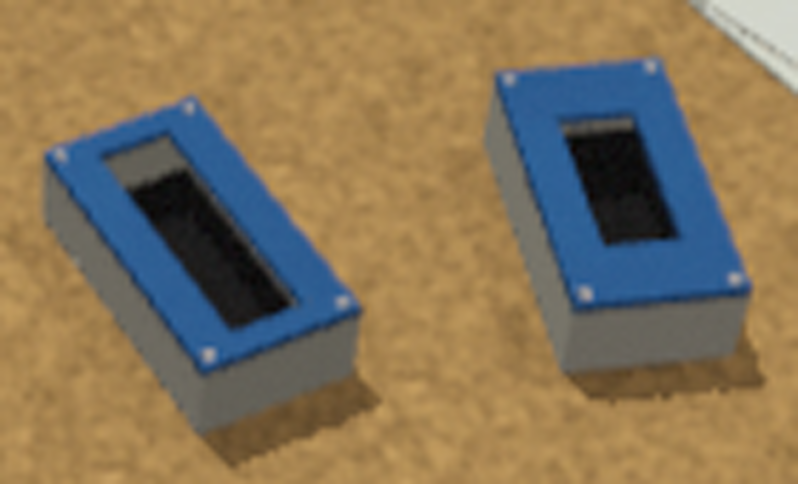

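View pics/c3.png

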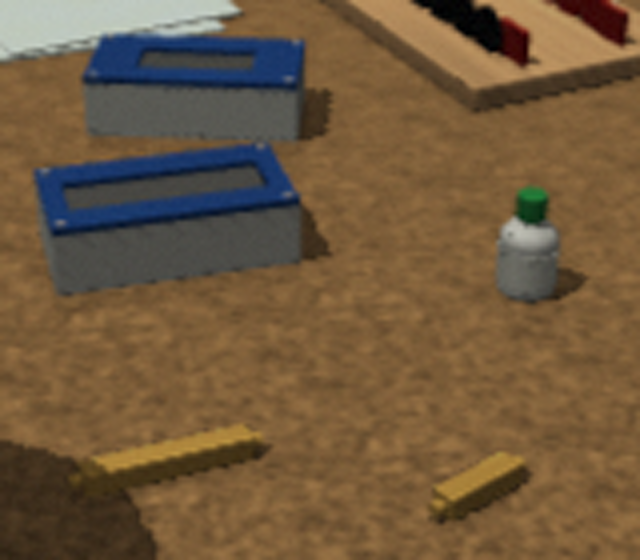

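```bash
cat >> h.py <<'E'
def P(n):
    i=cams.camera_info(n); return i['mtx']@np.hstack([i['R'],np.reshape(i['t'],(3,1))])
def tri(a,b,Pa=None,Pb=None):
    Pa=P('scene') if Pa is None else Pa; Pb=P('side') if Pb is None else Pb
    X=cv2.triangulatePoints(Pa,Pb,np.array(a,float).T,np.array(b,float).T); return (X[:3]/X[3]).T
E
python3 - <<'E'
from h import *
def u(L,o,s): return (np.array(L)+.5)/s-.5+o
S1=lambda L:u(L,(240,160),5.7); S2=lambda L:u(L,(315,115),5.7); D=lambda L:u(L,(235,135),4)
def rep(n,X):
    print(n,np.round(X,4).tolist(),'mean',np.round(X.mean(0),4))
for n,a,b in [('long',S1([(88,64),(187,198)]),D([(80,480),(258,441)])),('short',S1([(88,380),(183,450)]),D([(437,509),(520,462)]))]:
    X=tri(a,b);rep(n,X);d=X[1]-X[0];print(np.degrees(np.arctan2(d[1],d[0])),np.linalg.norm(d))
for n,a,b in [('lbox',S2([(45,153),(193,97),(360,308),(205,372)]),D([(57,229),(37,170),(263,146),(298,198)])),
 ('sbox',S2([(497,73),(660,60),(750,290),(575,308)]),D([(86,82),(100,37),(304,40),(302,82)]))]:
    X=tri(a,b);rep(n,X);d=X[2]+X[3]-X[0]-X[1];print(np.degrees(np.arctan2(d[1],d[0])),np.linalg.norm(d)/2)
from scipy.spatial.transform import Rotation as R
o=monitor.get_obs();q=o['tool_rot'];print(R.from_quat(q[[1,2,3,0]]).as_matrix().round(3))
E
```

```text
long [[0.4409, -0.1088, 0.0083], [0.5319, -0.0905, 0.0077]] mean [ 0.4864 -0.0997  0.008 ]
11.393179405231358 0.09276640713586817
short [[0.61, -0.1587, 0.0072], [0.659, -0.1325, 0.0095]] mean [ 0.6345 -0.1456  0.0083]
28.125957201193216 0.05561744630513033
lbox [[0.4383, 0.08, 0.0462], [0.4284, 0.1582, 0.046], [0.5731, 0.1764, 0.0419], [0.584, 0.0975, 0.0437]] mean [0.5059 0.128  0.0444]
7.013513091489828 0.14629541025330514
sbox [[0.4634, 0.2992, 0.0429], [0.479, 0.378, 0.0413], [0.6267, 0.3399, 0.0449], [0.6117, 0.2608, 0.0478]] mean [0.5452 0.3195 0.0442]
-14.483359669092442 0.152909248024115
[[-0.     0.333 -0.943]
 [ 0.001 -0.943 -0.333]
 [-1.    -0.002 -0.   ]]
```

Request:
arm_command([
  [2.2,4.2,0],
  [2.2,4.2,0],
  [2.2,4.2,0],
  [2.2,4.2,0],
  [2.2,4.2,0],
  [2.2,4.2,0],
  [2.2,4.2,0],
  [2.2,4.2,0],
], grip=[-1,-1,-1,-1,-1,-1,-1,-1], turn=[-1,-1,-1,-1,-1,-1,-1,-1], force=40)

```text
t: 0.95
eef_pos: [0.3931, -0.275, 0.2394]
tool_rot: [0.071, 0.704, 0.07, -0.704]
contact_force: [1.0, -0.3, 0.3]
width: 0.0851
```

Request:
arm_command([
  [1.9,3.5,0],
  [1.9,3.5,-1.5],
  [1.9,3.5,-1.5],
  [1.9,3.5,-1.5],
  [1.7,3.5,-1.5],
  [0,0,-2],
  [0,0,0],
  [0,0,0],
], grip=[-1,-1,-1,-1,-1,-1,-1,-1], turn=[0,0,0,0,0,0,0,0])

```text
t: 1.75
eef_pos: [0.4851, -0.1022, 0.1591]
tool_rot: [-0.07, -0.703, -0.071, 0.704]
contact_force: [0.2, 0.4, 1.3]
width: 0.0853
```

```bash
cat >> h.py <<'E'
from scipy.spatial.transform import Rotation as Ro
def Pw(tag):
    f=np.load(f'pics/{tag}.npz'); i=cams.camera_info('wrist'); T=np.eye(4); q=f['rot']; T[:3,:3]=Ro.from_quat(q[[1,2,3,0]]).as_matrix(); T[:3,3]=f['pos']
    W=np.linalg.inv(T@np.array(i['tool_from_camera'])); return i['mtx']@W[:3], W, i['mtx']
def plane(tag,uv,z):
    _,W,K=Pw(tag); C=np.linalg.inv(W); out=[]
    for a in uv:
        r=C[:3,:3]@np.linalg.inv(K)@[a[0],a[1],1]; c=C[:3,3]; out.append(c+r*(z-c[2])/r[2])
    return np.array(out)
E
python3 - <<'E'
from h import *
o,p,d=snap('wrist','w1'); print(o['eef_pos'],o['t'])
M=Ro.from_quat(o['tool_rot'][[1,2,3,0]]).as_matrix();print(np.degrees(np.arctan2(M[1,1],M[0,1])))
E
```

```text
[ 0.48509228 -0.10224658  0.15912442] 1.75
-78.55270926302524
```

View pics/w1.png

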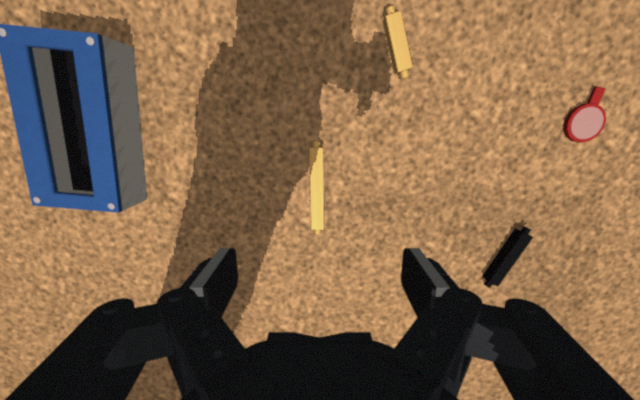

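The long post lies between the jaws with stud ends at about (319,142) and (317,233). The short post's ends are at (390,8) and (406,76). I'll check these against the two-view fix.

Run:
```python
from h import *
for n,uv in [('long',[(317.5,233),(319,142)]),('short',[(406,76),(390,8)])]:
    X=plane('w1',uv,0.008);d=X[1]-X[0];print(n,X.round(4).tolist(),X.mean(0).round(4),np.degrees(np.arctan2(d[1],d[0])),np.linalg.norm(d))
f=np.load('pics/w1.npz')
_,W,K=Pw('w1');C=np.linalg.inv(W)
for uv in [(318,190),(397,40),(260,150)]:
    z=f['d'][uv[1],uv[0]];print(uv,(C@np.r_[np.linalg.inv(K)@[*uv,1]*z,1])[:3].round(4))
```

```text
long [[0.4354, -0.1098, 0.008], [0.5326, -0.0916, 0.008]] [ 0.484  -0.1007  0.008 ] 10.595707524644617 0.09889157893278579
short [[0.6089, -0.1598, 0.008], [0.6594, -0.1299, 0.008]] [ 0.6341 -0.1448  0.008 ] 30.579792952128887 0.058663164009071976
(318, 190) [ 0.4853 -0.1002  0.0147]
(397, 40) [ 0.6343 -0.1417  0.015 ]
(260, 150) [ 0.5118 -0.0333  0.001 ]
```

Request:
arm_command([
  [0,0.2,-3.5],
  [0,0,-3.5],
  [0,0,-3.5],
  [0,0,-2.2],
  [0,0,-2],
  [0,0,0],
  [0,0,0],
  [0,0,0],
], grip=[-1,-1,-1,-1,-1,-0.3,1,1], turn=[0,0,0,0,0,0,0,0], force=60)

```text
t: 2.6
eef_pos: [0.4869, -0.1006, 0.0139]
tool_rot: [0.071, 0.704, 0.07, -0.703]
contact_force: [-0.3, -0.2, 0.2]
width: 0.0436
```

Request:
arm_command([
  [0,0,0],
  [0,0,0],
  [0,0,0],
  [0,0,0],
  [0,0,0],
  [0,0,0],
  [0,0,0],
  [0,0,0],
], grip=[1,1,1,1,1,1,1,1], turn=[0,0,0,0,0,0,0,0])

```text
t: 3.4
eef_pos: [0.4865, -0.1002, 0.0136]
tool_rot: [0.071, 0.704, 0.07, -0.703]
contact_force: [-1.7, -0.1, 7.8]
width: 0.0121
```

Request:
arm_command([
  [0,0,1],
  [0,0,2],
  [0,0,3],
  [0,0,3],
  [0,0,3],
  [0,0,1],
  [0,0,0],
  [0,0,0],
], grip=[1,1,1,1,1,1,1,1], turn=[0,0,0,0,0,0,0,0])

```text
t: 4.2
eef_pos: [0.4849, -0.1, 0.1416]
tool_rot: [-0.071, -0.703, -0.071, 0.704]
contact_force: [-0.7, -0.5, -1.7]
width: 0.012
```

Run:
```python
from h import *
o,p,d=snap('wrist','w2'); print(o['eef_pos'],o['t'],o['width'],o['contact_force'])
snap('side','s2')
b=cv2.imread('pics/s2.png');cv2.imwrite('pics/s2c.png',cv2.resize(b[130:280,190:400],None,fx=3.6,fy=3.6,interpolation=cv2.INTER_CUBIC))
```

```text
[ 0.48486325 -0.100039    0.14158805] 4.2 0.012047636842535351 [-0.73806112 -0.5128568  -1.67557658]
```

View pics/w2.png

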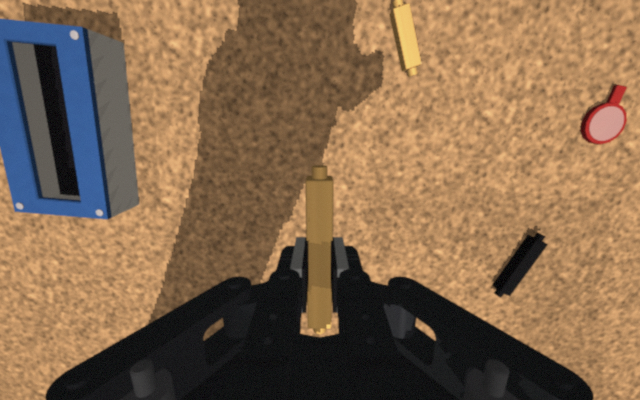

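View pics/s2c.png

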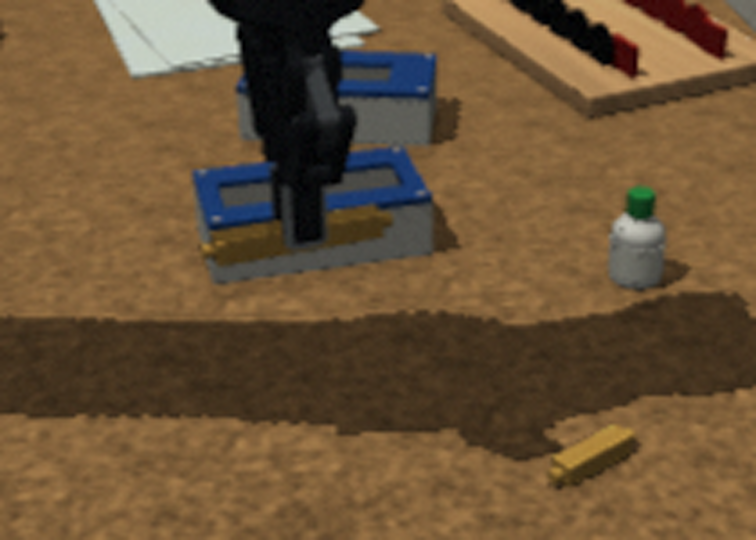

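Gripped and level: the studs show at (320,168) and (320,328) in the wrist view. Next I'll move part way to the long box and refine its pose from there.

Request:
arm_command([
  [0,3,1],
  [0,4,1],
  [0,4,0],
  [0,3,0],
  [0,1,0],
  [0,0,0],
  [0,0,0],
  [0,0,0],
], grip=[1,1,1,1,1,1,1,1], turn=[-1,-1,-1,-1,0,0,0,0])

```text
t: 5.1
eef_pos: [0.4855, 0.0482, 0.1617]
tool_rot: [-0.045, -0.705, -0.045, 0.706]
contact_force: [0.2, -0.8, -1.5]
width: 0.0119
```

Run:
```python
from h import *
o,p,d=snap('wrist','w3'); print(o['eef_pos'],o['t'],o['width'])
```

```text
[0.4854832  0.04819526 0.16168136] 5.1 0.011947736826229705
```

View pics/w3.png

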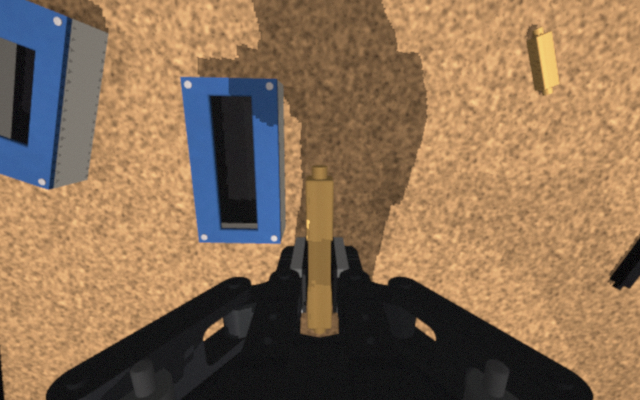

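The long box is fully visible: plate corners (181,77), (278,78), (283,243), (198,243) and slot corners (209,95), (251,95), (258,229), (222,229).

Run:
```python
from h import *
for n,uv in [('plate',[(181,77),(278,78),(283,243),(198,243)]),('slot',[(209,95),(251,95),(258,229),(222,229)])]:
    X=plane('w3',uv,0.045);d=X[0]+X[1]-X[2]-X[3];print(n,X.mean(0).round(4),np.degrees(np.arctan2(d[1],d[0])),np.linalg.norm(d)/2)
# post held: centre relative tcp
o=np.load('pics/w3.npz');pos=o['pos'];X=plane('w3',[(320,168),(318.5,330)],pos[2]-.0065);d=X[0]-X[1];print('post',(X.mean(0)-pos).round(4),np.degrees(np.arctan2(d[1],d[0])),np.linalg.norm(d))
X=plane('w3',[(283,243),(198,243),(181,77),(278,78)],.045)
```

```text
plate [0.5042 0.1278 0.045 ] 6.307688922829763 0.15017743903946829
slot [0.5048 0.1279 0.045 ] 6.774717806561232 0.12171423409266681
post [-0.0027  0.0003 -0.0065] 6.969171152155456 0.09997105625314931
```

Request:
arm_command([
  [0.7,3,0],
  [0.8,3,0],
  [0.7,2,0],
  [0,0,-3],
  [0,0,-3],
  [0,0,-3],
  [0,0,-0.9],
  [0,0,0],
], grip=[1,1,1,1,1,1,1,1], turn=[0,0,0,0,0,0,0,0])

```text
t: 5.95
eef_pos: [0.5068, 0.129, 0.0621]
tool_rot: [-0.046, -0.705, -0.045, 0.707]
contact_force: [0.2, 0.3, -1.8]
width: 0.0117
```

Request:
arm_command([
  [0,0,0],
  [0,0,0],
  [0,0,0],
  [0,0,0],
  [0,0,0],
  [0,0,0],
  [0,0,0],
  [0,0,0],
], grip=[1,1,1,1,1,1,1,1], turn=[0,0,0,0,0,0,0,0])

```text
t: 6.75
eef_pos: [0.5076, 0.1302, 0.0633]
tool_rot: [-0.046, -0.706, -0.046, 0.706]
contact_force: [-0.9, -0.2, -1.2]
width: 0.0117
```

Run:
```python
from h import *
o,p,d=snap('wrist','w4'); print(o['eef_pos'],o['t'],o['width'],o['contact_force'])
```

```text
[0.50763229 0.13020301 0.06327739] 6.75 0.011695445920790217 [-0.89723328 -0.22844781 -1.24030629]
```

View pics/w4.png

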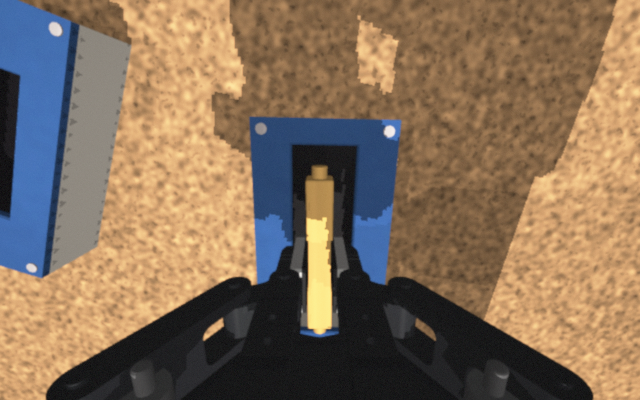

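The post sits over the slot, which spans columns 292–357 with the post at 319. I'll nudge it slightly and release.

Request:
arm_command([
  [0,-0.2,-0.3],
  [0,0,0],
  [0,0,0],
  [0,0,0],
  [0,0,0],
  [0,0,0],
  [0,0,0],
  [0,0,0],
], grip=[1,1,1,0,-0.4,-0.4,-0.4,-0.4], turn=[0,0,0,0,0,0,0,0])

```text
t: 7.6
eef_pos: [0.5078, 0.1282, 0.0604]
tool_rot: [0.046, 0.706, 0.046, -0.706]
contact_force: [-0.2, -0.5, -0.0]
width: 0.0596
```

Request:
arm_command([
  [0,0,3],
  [0,0,4],
  [0,0,4],
  [0.5,-4,1],
  [1,-4,0],
  [1.5,-4,0],
  [1.5,-4,0],
  [1.5,-4,0],
], grip=[-0.4,-0.4,-1,-1,-1,-1,-1,-1], turn=[0,0,0,0,0,0,0,0])

```text
t: 8.4
eef_pos: [0.568, -0.0736, 0.1806]
tool_rot: [0.046, 0.706, 0.046, -0.705]
contact_force: [0.2, -0.3, 0.9]
width: 0.0854
```

Run:
```python
from h import *
o,p,d=snap('wrist','w5'); print(o['eef_pos'],o['t'],o['width'],o['contact_force'])
snap('scene','s5')
b=cv2.imread('pics/s5.png');cv2.imwrite('pics/s5c.png',cv2.resize(b[110:260,230:450],None,fx=3.6,fy=3.6,interpolation=cv2.INTER_CUBIC))
```

```text
[ 0.56801236 -0.07360613  0.18059715] 8.4 0.08536573063302436 [ 0.15663531 -0.28164608  0.9325568 ]
```

View pics/w5.png

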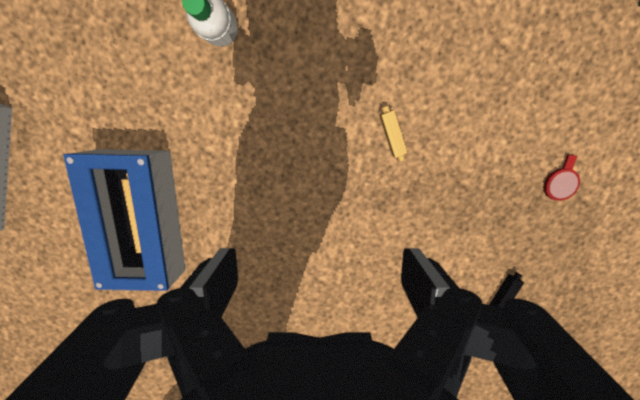

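View pics/s5c.png

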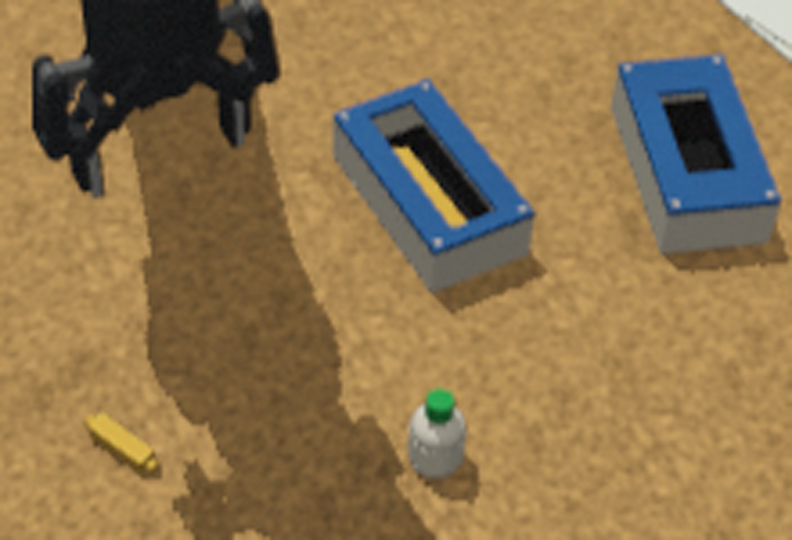

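The long post lies flat on the floor of the long box. The short post's ends are at (385,106) and (402,160) in w5.

Run:
```python
from h import *
X=plane('w5',[(402,160),(385,106)],0.008);d=X[1]-X[0];print(X.round(4).tolist(),X.mean(0).round(4),np.degrees(np.arctan2(d[1],d[0])),np.linalg.norm(d))
M=Ro.from_quat(np.load('pics/w5.npz')['rot'][[1,2,3,0]]).as_matrix();print(np.degrees(np.arctan2(M[1,1],M[0,1])))
T=tri([(406,76),(390,8)],[(402,160),(385,106)],Pw('w1')[0],Pw('w5')[0]);print(T)
```

```text
[[0.6075, -0.1599, 0.008], [0.6603, -0.1301, 0.008]] [ 0.6339 -0.145   0.008 ] 29.367789285987918 0.06067853993344087
-82.52593211311797
[[ 0.60794999 -0.15855289  0.01262595]
 [ 0.66054401 -0.13065781  0.00477269]]
```

Request:
arm_command([
  [1.6,-1.8,0],
  [1.6,-1.8,-1],
  [1.7,-1.8,-2],
  [1.7,-1.7,-2],
  [0,0,-2],
  [0,0,0],
  [0,0,0],
  [0,0,0],
], grip=[-1,-1,-1,-1,-1,-1,-1,-1], turn=[5.5,5.5,5.5,5.5,0,0,0,0])

```text
t: 9.3
eef_pos: [0.6343, -0.1417, 0.1117]
tool_rot: [0.18, 0.684, 0.18, -0.683]
contact_force: [1.1, 0.5, 0.8]
width: 0.085
```

Run:
```python
from h import *
o,p,d=snap('wrist','w6'); print(o['eef_pos'],o['t'],o['width'],o['contact_force'])
M=Ro.from_quat(o['tool_rot'][[1,2,3,0]]).as_matrix();print(np.degrees(np.arctan2(M[1,1],M[0,1])))
```

```text
[ 0.63428825 -0.1417475   0.11172495] 9.3 0.0849874219469575 [1.05355592 0.51531685 0.75684059]
-60.464258418625015
```

View pics/w6.png

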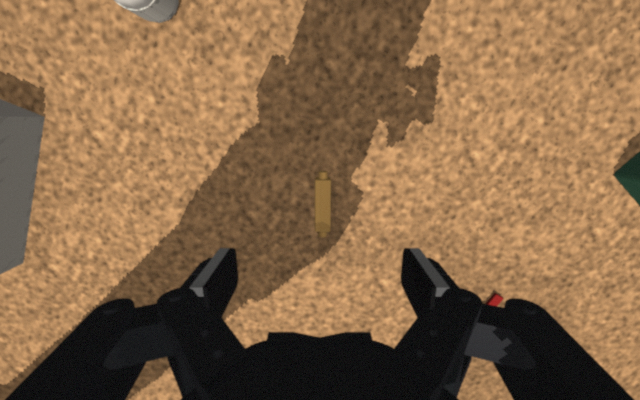

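Request:
arm_command([
  [0,-0.3,-3],
  [0,0,-3],
  [0,0,-2],
  [0,0,-2],
  [0,0,0],
  [0,0,0],
  [0,0,0],
  [0,0,0],
], grip=[-1,-1,-1,-1,-0.3,1,1,1], turn=[0,0,0,0,0,0,0,0])

```text
t: 10.15
eef_pos: [0.6348, -0.1459, 0.0118]
tool_rot: [0.18, 0.685, 0.179, -0.683]
contact_force: [-0.5, -0.7, -0.6]
width: 0.0281
```

Request:
arm_command([
  [0,0,0],
  [0,0,0],
  [0,0,0],
  [0,0,0],
  [0,0,1],
  [0,0,3],
  [0,0,4],
  [0,0,4],
], grip=[1,1,1,1,1,1,1,1], turn=[0,0,0,0,0,0,0,0])

```text
t: 10.95
eef_pos: [0.6329, -0.1456, 0.1314]
tool_rot: [-0.18, -0.683, -0.18, 0.684]
contact_force: [0.4, -0.8, -1.1]
width: 0.0122
```

Run:
```python
from h import *
o,p,d=snap('wrist','w7'); print(o['eef_pos'],o['t'],o['width'],o['contact_force'])
```

```text
[ 0.63293391 -0.14563359  0.13140759] 10.95 0.012196266342732234 [ 0.37888651 -0.78579653 -1.07478746]
```

View pics/w7.png

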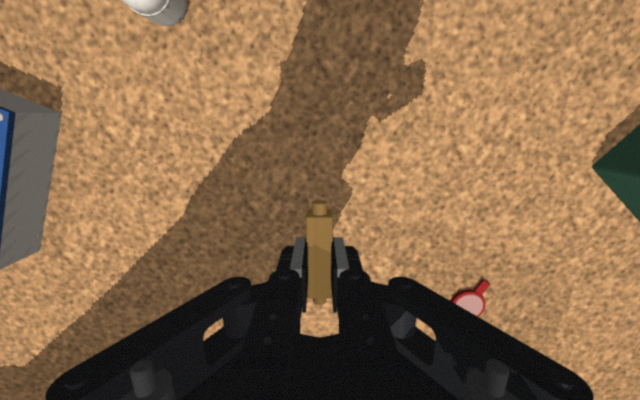

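Short post held and level (studs at (320,206) and (320,302)). Now heading to the short box.

Request:
arm_command([
  [0,0,3],
  [0,3,2],
  [-1.4,4.6,0],
  [-1.4,4.6,0],
  [-1.4,4.6,0],
  [-1.4,4.6,0],
  [-1.4,4.6,0],
  [-1.4,4.6,0],
], grip=[1,1,1,1,1,1,1,1], turn=[-5,-5.5,-5.5,-5.5,-5.5,-5.5,-5.5,-6])

```text
t: 11.8
eef_pos: [0.5487, 0.1618, 0.1807]
tool_rot: [-0.091, 0.701, -0.091, -0.701]
contact_force: [0.9, 0.1, 0.1]
width: 0.0122
```

Request:
arm_command([
  [0,4,0],
  [0,2,-1],
  [0,0,0],
  [0,0,0],
  [0,0,0],
  [0,0,0],
  [0,0,0],
  [0,0,0],
], grip=[1,1,1,1,1,1,1,1], turn=[0,0,0,0,0,0,0,0])

```text
t: 12.6
eef_pos: [0.55, 0.2193, 0.1705]
tool_rot: [-0.09, 0.701, -0.09, -0.701]
contact_force: [-0.5, -0.6, 0.3]
width: 0.0119
```

Run:
```python
from h import *
o,p,d=snap('wrist','w8'); print(o['eef_pos'],o['t'],o['width'],o['contact_force'])
M=Ro.from_quat(o['tool_rot'][[1,2,3,0]]).as_matrix();print(np.degrees(np.arctan2(M[1,1],M[0,1])))
```

```text
[0.5500315  0.21928068 0.1704662 ] 12.6 0.01189207421112521 [-0.48727048 -0.64533653  0.32074061]
-104.61292592495634
```

View pics/w8.png

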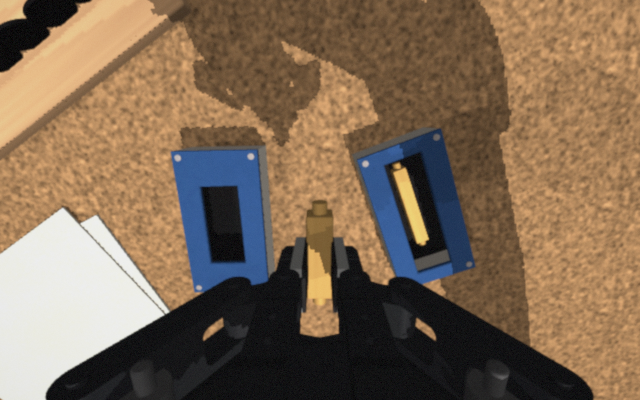

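The short slot's corners are at (201,186), (238,186), (244,263) and (211,262). The long post can be seen lying in the long box.

Run:
```python
from h import *
for n,uv in [('slot',[(201,186),(238,186),(244,263),(211,262)])]:
    X=plane('w8',uv,0.045);d=X[0]+X[1]-X[2]-X[3];print(n,X.mean(0).round(4),np.degrees(np.arctan2(d[1],d[0])),np.linalg.norm(d)/2)
pos=np.load('pics/w8.npz')['pos'];X=plane('w8',[(320,203),(319.5,302)],pos[2]-.0055);d=X[0]-X[1];print('post',(X.mean(0)-pos).round(4),np.degrees(np.arctan2(d[1],d[0])),np.linalg.norm(d))
```

```text
slot [0.5434 0.3198 0.045 ] -14.466864675389488 0.0817469659886939
post [-0.0016  0.0004 -0.0055] -14.720814139736662 0.060767044962563375
```

Request:
arm_command([
  [-0.2,3.5,0],
  [-0.2,3.5,0],
  [-0.1,3,0],
  [0,0,-3],
  [0,0,-3],
  [0,0,-3],
  [0,0,-2],
  [0,0,0],
], grip=[1,1,1,1,1,1,1,1], turn=[0,0,0,0,0,0,0,0])

```text
t: 13.45
eef_pos: [0.5422, 0.3186, 0.0569]
tool_rot: [0.088, -0.7, 0.091, 0.703]
contact_force: [0.5, -0.4, -0.5]
width: 0.0121
```

Request:
arm_command([
  [0,0,0],
  [0,0,0],
  [0,0,0],
  [0,0,0],
  [0,0,0],
  [0,0,0],
  [0,0,0],
  [0,0,0],
], grip=[1,1,1,1,1,1,1,1], turn=[0,0,0,0,0,0,0,0])

```text
t: 14.25
eef_pos: [0.5447, 0.3202, 0.0603]
tool_rot: [0.089, -0.701, 0.089, 0.701]
contact_force: [0.2, -1.0, 0.2]
width: 0.0118
```

Run:
```python
from h import *
o,p,d=snap('wrist','w9'); print(o['eef_pos'],o['t'],o['width'],o['contact_force'])
```

```text
[0.54465531 0.32015224 0.06029929] 14.25 0.011776215069829262 [ 0.19773257 -1.04715643  0.23999878]
```

View pics/w9.png

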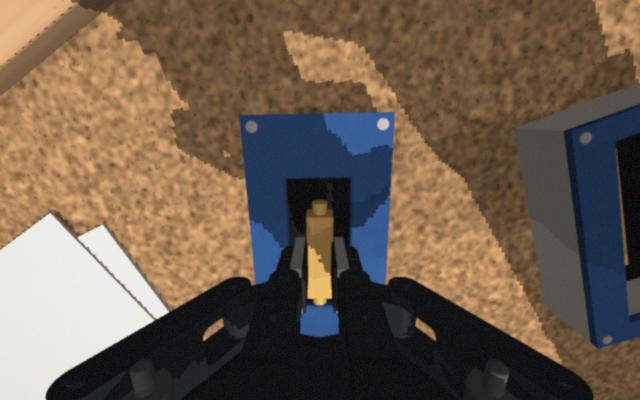

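The post is centred over the short slot (columns 288–351, post at 319), so I'll release it and back away.

Request:
arm_command([
  [0,0,0],
  [0,0,0],
  [0,0,0],
  [0,0,0],
  [0,0,0],
  [0,0,0],
  [0,0,0],
  [0,0,0],
], grip=[1,0,-0.4,-0.4,-0.4,-0.4,-0.4,-0.4], turn=[0,0,0,0,0,0,0,0])

```text
t: 15.1
eef_pos: [0.5447, 0.3202, 0.0603]
tool_rot: [-0.089, 0.701, -0.089, -0.701]
contact_force: [1.1, -0.3, -1.2]
width: 0.0596
```

Request:
arm_command([
  [0,0,3],
  [0,0,4],
  [0,0,4],
  [0,-4,1],
  [0,-4,0],
  [0,-4,0],
  [0,0,0],
  [0,0,0],
], grip=[-0.4,-0.4,-1,-1,-1,-1,-1,-1], turn=[0,0,0,0,0,0,0,0])

```text
t: 15.9
eef_pos: [0.545, 0.1988, 0.1805]
tool_rot: [-0.09, 0.701, -0.091, -0.701]
contact_force: [0.0, 0.9, 0.1]
width: 0.0856
```

Run:
```python
from h import *
o,p,d=snap('wrist','w10'); print(o['eef_pos'],o['t'],o['width'],o['contact_force'])
_,W,K=Pw('w10');C=np.linalg.inv(W)
m=cv2.inRange(cv2.cvtColor(p,cv2.COLOR_RGB2HSV),(18,120,120),(32,255,255))
n,l,s,c=cv2.connectedComponentsWithStats(m)
for k in range(1,n):
    if s[k,4]>150:
        v,u=np.where((l==k)&(d>0));r=np.linalg.inv(K)@np.c_[u,v,np.ones(len(u))].T*d[v,u];X=C[:3,:3]@r+C[:3,3:]
        print(c[k].round(),s[k,4],np.median(X,1).round(4))
snap('scene','s10')
```

```text
[0.54503837 0.19875434 0.18053648] 15.9 0.08560924881514642 [0.00997706 0.87967355 0.1166894 ]
[389. 204.] 778 [0.5069 0.1284 0.0192]
[215. 212.] 568 [0.5457 0.3195 0.019 ]
```

View pics/w10.png

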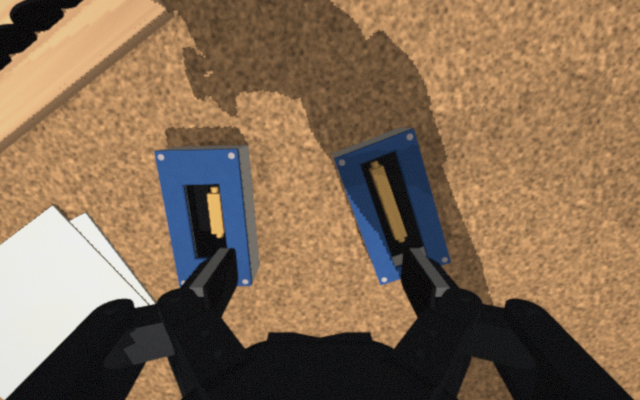

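View pics/s10.png

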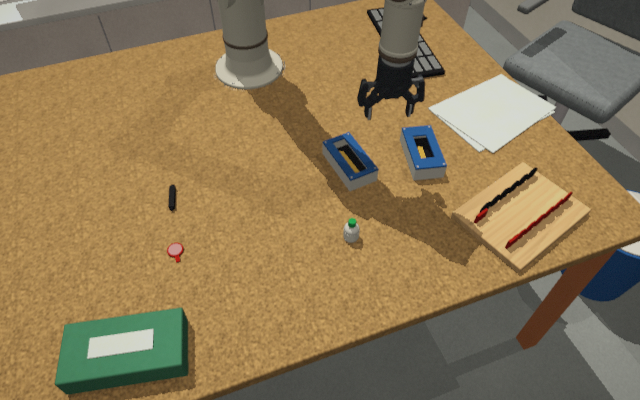

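Both posts lie flat in their own boxes. Their top faces are at 19 mm, so their middles are at about 12 mm. The bottle, lens and black post are where they started, and the gripper is clear.

```bash
python3 -c "
from workcell import finish_job
print(finish_job())"
```

```text
the job is handed in; nothing more can be done
None
```

I sorted both brass posts and handed the job in at about 16 s of the 69 s allowed. The long post went through the long slot and the short post through the short slot, each released just above its plate.

**Posts:** in the last wrist view each lies flat on its compartment floor. The visible part of each is centred at (0.507, 0.128) for the long post and (0.546, 0.320) for the short one. Each is within about 2–3 mm of its slot centre. The tops are at 19 mm by depth, so their middles are about 12 mm above the table (limit 20 mm).

**Other objects:** by eye, the black post, drop bottle and trial lens are at the same pixels as in the first scene picture.

**Gripper:** it was open, empty and clear at a height of 0.18 m when I handed in.

**Disagreements:**
- **Grip opening:** it read about 12 mm on the 14 mm posts, but both were held level.
- **Short post end heights:** a two-position wrist triangulation put its ends at 13 mm and 5 mm. The scene and side views gave 7 mm and 9.5 mm, and the wrist depth put its top at 15 mm. I treated it as lying flat.

No check failed.

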